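# Refill the charcoal boxes with their block erasers

## Task

Each of the three open wooden charcoal boxes is missing its block eraser: take the three block erasers out of the round tray and lay each flat in the empty eraser compartment of the box of its size, the longest eraser in the widest box, the middle one in the middle box and the shortest in the narrowest. Keep them the same side up, and leave the round eraser, the three-cornered eraser and the brass sharpener lying where they are in the tray.

Things in the scene. Friction and masses are not known exactly. Their poses are not given: they have to be found in the camera images.
- eraser_long: White rubber block eraser with a brown card sleeve, lying flat, 66 mm long (its x axis), 22 mm wide (y), 20 mm tall, about 38 g: the longest of the three block erasers. Starts in the round tray at any yaw. Origin: centre of its underside, z up.
- eraser_mid: White rubber block eraser with a brown card sleeve, lying flat, 48 mm long (its x axis), 22 mm wide (y), 20 mm tall, about 28 g: the middle of the three block erasers. Starts in the round tray at any yaw. Origin: centre of its underside, z up.
- eraser_short: White rubber block eraser with a brown card sleeve, lying flat, 30 mm long (its x axis), 22 mm wide (y), 20 mm tall, about 18 g: the shortest of the three block erasers. Starts in the round tray at any yaw. Origin: centre of its underside, z up.
- set_large: Widest of 3 open wooden charcoal boxes (fixed, side by side, x within 0.22 rad of world x), 92 mm wide (y), x from -26 to +114 mm; 7 black sticks lie at x 28 to 108 mm, tops 14 mm above the desk. Its end nearest the robot is the empty eraser compartment: inside 84 mm (y) by 44 mm (x), floor 4 mm and wall tops 11 mm above the desk, walls 4 mm thick. Origin: under that compartment's centre, at desk height.
- set_medium: Middle of 3 open wooden charcoal boxes (fixed, side by side, x within 0.22 rad of world x), 74 mm wide (y), x from -26 to +114 mm; 5 black sticks lie at x 28 to 108 mm, tops 14 mm above the desk. Its end nearest the robot is the empty eraser compartment: inside 66 mm (y) by 44 mm (x), floor 4 mm and wall tops 11 mm above the desk, walls 4 mm thick. Origin: under that compartment's centre, at desk height.
- set_small: Narrowest of 3 open wooden charcoal boxes (fixed, side by side, x within 0.22 rad of world x), 56 mm wide (y), x from -26 to +114 mm; 4 black sticks lie at x 28 to 108 mm, tops 14 mm above the desk. Its end nearest the robot is the empty eraser compartment: inside 48 mm (y) by 44 mm (x), floor 4 mm and wall tops 11 mm above the desk, walls 4 mm thick. Origin: under that compartment's centre, at desk height.
- tray: Round dark wooden tray (fixed), 270 mm across, rim 6 mm thick with its top 16 mm above the desk, inner floor 6 mm above the desk. Five erasers lie in a ring about 78 mm from its centre, in any order, the sharpener at its centre. Origin: centre of its underside.
- eraser_disc: Round white eraser, 38 mm across, 13 mm tall, loose in the tray; not wanted, stays where it lies. Origin: centre of its underside.
- eraser_tri: Three-cornered white eraser, 45 mm a side, 14 mm tall, loose in the tray; not wanted, stays where it lies. Origin: centre of its underside.
- sharpener: Small brass pencil sharpener, 26 x 16 x 13 mm, loose at the middle of the tray; stays where it lies. Origin: centre of its underside.
There are look-alikes about, which are no part of the job. Leave any orange, pink or turquoise look-alike of the eraser_mid alone.

How it is judged:
By the outcome, as a careful person would: the job done as asked, in the order asked, and still so for the second after the job is handed in, with the robot touching nothing.
It also fails if it takes over 80 s, if anything falls off the work surface, if the arm or the gripper's body presses on something with over 40 N, if the wrist force passes 120 N, or if a joint passes its speed limit or range.

## Robot

A 7-joint arm with a two-finger parallel gripper is mounted at the origin on the work surface. World frame = base frame: x ahead of the robot, y to its left, z up, the work surface at z = 0. Lengths are in mm, angles in rad, forces in N, time in s.
With the tool pointing down it reaches from about 400 to 875 mm from the base axis. Payload 4.4 kg.
Tool frame: the origin (TCP) lies between the finger pads; the fingertips stand ctrl.tcp_to_tips ahead of it and the grasp point (between the pads) lies 8 mm behind it (ctrl.tcp_to_tips is the distance from the TCP to the fingertips, in mm); z points along the fingers, y is the direction in which the jaws open and shut (so a half turn about z gives the same grasp; the last joint's range is limited). The gripper opens to 85 mm and grips with 20 to 120 N. Pads are 22 mm wide; open, the fingers measure 114 mm over their backs; the gripper's body (76 mm by 85 mm) begins 54 mm behind the grasp point. The pads swing forward as they close: fully open they stand 13 mm farther back than shut.
Start: joints at [-1.256, 0.628, 0.038, 1.517, -0.027, 0.996, -0.02], TCP at [241.559, 603.462, 242.313] pointing down, gripper open.
Joint ranges: [-3.06, 3.06], [-0.37, 2.12], [-1.25, 1.32], [0.18, 2.47], [-1.1, 4.24], [0.23, 1.98], [-2.94, 2.94]. Speed limits (rad/s): [2.57, 2.57, 3.14, 3.14, 3.14, 3.14, 3.14].

## Interface

Orientations are given as [roll, pitch, yaw] about the fixed x, y, z axes, in that order (R = Rz(yaw) Ry(pitch) Rx(roll)).
In Python, from cell import ctrl gives the robot as it stands.
- The arm moves only by the tool send_rows, never from a script. Its argument "rows" is a list of rows, each an object of numbers: "x", "y", "z": the shift along the world's x, y, z in cm; "roll": the turn about the world's z in degrees; "claw": the closure, from 0 (fully open) to 1 (shut). A call has 1 to 5 rows; each row is the pose to reach, as a shift and turn from the pose commanded when the call began; what a row does not reach only later rows make up. A row lasts 1/12 s, in which the tool goes at most 41.7 mm and 7.16 degrees, less where a joint would pass 70% of its speed; a pose out of reach is approached as far as the arm can. A call with a gripper value outside its range is refused whole. The fingers move at their own pace and stop on an object; the grip force is fixed at half the most. Time passes only in rows, so rows that repeat a pose let the fingers close. It gives the time, the measured TCP pose, the force and the opening at its end, in the units of the state.
- ctrl.read_state(): the state, without advancing time (a new reading comes with each control period).
- ctrl.get_image(name): name is "scene" or "side" or "wrist"; returns (picture, depth): 384x512x3 uint8, blue, green, red; 384x512 float32, mm along the optical axis (not along the pixel's ray), 0 where there is no reading.
- ctrl.get_calibration(name): a dict with "intrinsics" (3x3 intrinsics, pixels), "T" (4x4, takes a point from camera to world coordinates). Camera axes: x right, y down, z forward; pixel columns grow to the right and rows downward; lengths in mm; the calibration is good to about 2 mm. A picture is of the moment at which its call begins: read the wrist's pose just before it. get_calibration takes no time and is no camera call; for the wrist camera it gives the pose at the moment of the call.
- ctrl.finish_job(): hands the job in, once; it reports no verdict.
Trained networks look in the newest picture that a camera, given by its name, has taken for a name from the list of things; names that differ only in an ending like _2 or _b are one class to them, and where a whole thing is asked for, a point or a joint stands for the part that bears it (a point fixed in the world has none). Each returns a list of dicts, best first, with "confidence" (0 to 1); they miss things now and then, are a little off and sometimes report something else, mostly with a low value. They report only what shows in the picture. A call takes as long as a camera call. They do not tell look-alikes from the thing itself.
- ctrl.recognise(camera, query): "uv" ([column, row] in pixels, amid what is visible of it).
- ctrl.regions_of(camera, query): "region" (384x512 bool, what is visible of it) and "uv" ([column, row] in pixels, amid what is visible of it).
- ctrl.place_of(camera, query): "uv" ([column, row] in pixels: a listed point, or the origin of a listed thing).
The state is a dict: "clock": time; "qpos": joint angles; "qd": joint speeds; "tau": joint torques, N m; "eef_pos": TCP position; "tool_rot": TCP orientation; "force": force on the tool from outside, world axes, zero at the start; "torque": the same for the moment, N m; "width": finger opening in mm.
Only numpy, scipy, OpenCV 4.12 (cv2) and the standard library are available. Lean on these libraries where they do the work, as an engineer would, in place of code of your own. Each camera call takes 0.05 s, during which the arm holds its last target. There are 200 camera calls.

## Working session

There is one attempt and no reset: what is moved stays moved. The work goes in short steps, Python scripts to look and compute and a tool call to move; the robot and the scene stay as the last step left them, time stands still between calls to the robot, and variables do not carry over. Pictures are saved under pics/ and viewed, on a budget of 14 in all, crops included, one or two more only if the job needs it, and the job is handed in when it is done.

Besides the shell and the picture viewer there is one more tool, called by a JSON object that holds its "method" and its "body". send_rows: Moves the arm, as the interface text tells. Its arguments: {"type":"object","properties":{"rows":{"type":"array"}},"required":["rows"]}

```bash
mkdir -p pics; ls
python3 - <<'E'
from cell import ctrl
import cv2,numpy as np
s=ctrl.read_state();print(s,ctrl.tcp_to_tips)
ims=[]
for c in("scene","side"):
    p,d=ctrl.get_image(c);cv2.imwrite(f"pics/{c}0.png",p);np.save(f"{c}0.npy",d)
    k=ctrl.get_calibration(c);print(c,k["T"].round(2).tolist(),k["intrinsics"].tolist())
E
```

```text
pics
{'clock': 0.0, 'qpos': array([-1.25578296,  0.62933722,  0.03845415,  1.5183705 , -0.02698205,
        0.99628967, -0.02000862]), 'qd': array([ 6.48981093e-05,  2.19329474e-04,  1.57375200e-04, -1.20839717e-03,
        2.02143334e-04,  8.08036483e-04, -1.20526570e-03]), 'tau': array([ 3.98118545e-04, -5.63407874e+01,  1.22619823e+00, -1.93449390e+01,
        1.09090339e-02,  1.06079917e-02, -1.05450827e-06]), 'eef_pos': array([241.34969623, 602.88337702, 241.39426934]), 'tool_rot': array([-3.13970684e+00,  4.67072391e-05,  2.76077056e+00]), 'force': array([ 1.06142773, -0.2413737 ,  0.04726082]), 'torque': array([ 0.02260391, -0.02677626,  0.01256881]), 'width': 85.41588230085247} 11.0
scene [[0.82, 0.4, -0.42, 1053.0], [0.58, -0.54, 0.62, -608.02], [0.02, -0.74, -0.67, 720.53], [0.0, 0.0, 0.0, 1.0]] [[396.9396816406786, 0.0, 253.45941067453703], [0.0, 396.9396816406786, 193.33798101545625], [0.0, 0.0, 1.0]]
side [[-0.95, -0.23, 0.23, 389.56], [-0.33, 0.71, -0.62, 604.7], [-0.02, -0.66, -0.75, 761.33], [0.0, 0.0, 0.0, 1.0]] [[413.34336493530526, 0.0, 252.6015592129093], [0.0, 413.34336493530526, 195.51414776877158], [0.0, 0.0, 1.0]]
```

View pics/scene0.png

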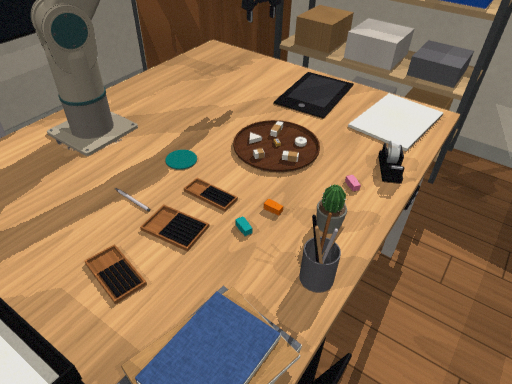

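View pics/side0.png

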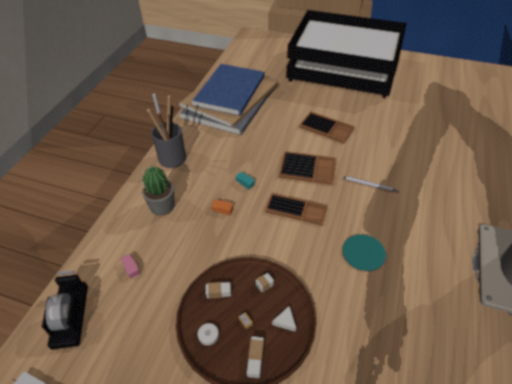

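```bash
cat > h.py <<'E'
from cell import ctrl
import cv2,numpy as np
def world(cam,d,K):
    v,u=np.mgrid[0:384,0:512]; k=K["intrinsics"]
    p=np.stack([(u-k[0,2])/k[0,0]*d,(v-k[1,2])/k[1,1]*d,d,np.ones_like(d)],-1)
    return (p@np.asarray(K["T"]).T)[...,:3]
def fit(cam,q,W,zr,n=1):
    for r in ctrl.regions_of(cam,q)[:n]:
        P=W[r["region"]]; m=(P[:,2]>zr[0])&(P[:,2]<zr[1]); P=P[m]
        if len(P)<6: print(q,r["uv"],r["confidence"],"few");continue
        (c,s,a)=cv2.minAreaRect(P[:,:2].astype(np.float32))
        if s[0]<s[1]: s=(s[1],s[0]);a+=90
        print(q,np.round(r["uv"]),round(r["confidence"],2),"c",np.round(c,1),"size",np.round(s,1),"long-axis deg",round((a+90)%180-90,1),"ztop",np.round(np.median(P[:,2]),1),len(P))
E
python3 - <<'E'
from h import *
for cam in("side","scene"):
    p,d=ctrl.get_image(cam);K=ctrl.get_calibration(cam);W=world(cam,d,K);print(cam)
    for q in("eraser_long","eraser_mid","eraser_short","eraser_disc","eraser_tri","sharpener"): fit(cam,q,W,(12,45),2)
    for q in("set_large","set_medium","set_small"): fit(cam,q,W,(-5,30),3)
    fit(cam,"tray",W,(-5,30))
E
```

```text
side
eraser_long [255. 356.] 0.93 c [488.3 348. ] size [66.4 22.8] long-axis deg -78.1 ztop 25.9 510
eraser_mid [245. 182.] 0.8 c [655.6 -63.5] size [48.4 25.2] long-axis deg -25.4 ztop 18.9 158
eraser_mid [216. 290.] 0.78 c [601.3 245.5] size [47.4 24.5] long-axis deg 23.8 ztop 25.5 316
eraser_short [263. 281.] 0.79 c [518.8 200.7] size [28.7 23.5] long-axis deg 51.3 ztop 25.4 177
eraser_disc [209. 333.] 0.71 c [585.5 335.6] size [36.8 35.5] long-axis deg -68.7 ztop 18.8 324
eraser_tri [287. 322.] 0.62 c [457.9 258.9] size [42.5 34.6] long-axis deg 2.4 ztop 19.6 252
sharpener [246. 322.] 0.46 c [528.5 288.6] size [25.8 14.1] long-axis deg -37.8 ztop 18.3 106
set_large [305. 168.] 0.72 c [ 520.3 -167.5] size [141.8 109.7] long-axis deg 7.6 ztop 9.7 1508
set_medium [326. 127.] 0.73 c [ 506.3 -345.1] size [142.7  94.8] long-axis deg -12.7 ztop 8.8 1003
set_small [293. 207.] 0.9 c [512.9 -21.1] size [143.8  67.9] long-axis deg -0.2 ztop 9.8 1203
tray [240. 323.] 0.81 c [534.4 275.5] size [271.7 257.9] long-axis deg 18.4 ztop 6.2 12496
scene
eraser_long [278. 133.] 0.61 c [491.4 341. ] s
[... 290 characters left out ...]
.7 35.7] long-axis deg 82.0 ztop 16.5 75
eraser_disc [293. 159.] 0.41 c [604.5 245. ] size [45.3 28.6] long-axis deg 20.1 ztop 23.2 117
eraser_tri [254. 137.] 0.47 c [456.1 261.5] size [42.9 34.2] long-axis deg 63.2 ztop 17.4 68
sharpener [275. 142.] 0.48 c [532.5 282.5] size [19.2 10.7] long-axis deg -43.6 ztop 16.4 18
set_large [177. 230.] 0.89 c [ 514.4 -158.4] size [153.3 107.2] long-axis deg 6.8 ztop 8.9 1810
set_medium [114. 273.] 0.91 c [ 502.8 -337.2] size [158.6  80.5] long-axis deg -11.0 ztop 8.8 2030
set_small [209. 192.] 0.93 c [506.8 -12.9] size [154.   70.8] long-axis deg 2.0 ztop 8.6 884
tray [274. 148.] 0.87 c [531.1 277. ] size [270.7 265.3] long-axis deg -48.2 ztop 4.5 2934
```

{"method": "send_rows", "body": {"rows": [{"x": 13.5, "y": -15.5, "z": 2, "roll": -28, "claw": 0}, {"x": 13.5, "y": -15.5, "z": 2, "roll": -28, "claw": 0}, {"x": 13.5, "y": -15.5, "z": 2, "roll": -28, "claw": 0}, {"x": 13.5, "y": -15.5, "z": 2, "roll": -28, "claw": 0}, {"x": 13.5, "y": -15.5, "z": 2, "roll": -28, "claw": 0}]}}

```text
clock: 1.62
eef_pos: [377.8, 446.6, 262.7]
tool_rot: [3.141, 0.001, 2.267]
force: [0.9, 0.4, 0.0]
width: 85.4
```

{"method": "send_rows", "body": {"rows": [{"x": 13.5, "y": -16.5, "z": 5, "roll": -28, "claw": 0}, {"x": 13.5, "y": -16.5, "z": 5, "roll": -28, "claw": 0}, {"x": 13.5, "y": -16.5, "z": 5, "roll": -28, "claw": 0}, {"x": 13.5, "y": -16.5, "z": 5, "roll": -28, "claw": 0}, {"x": 13.5, "y": -16.5, "z": 5, "roll": -28, "claw": 0}]}}

```text
clock: 2.03
eef_pos: [505.9, 289.9, 310.6]
tool_rot: [3.141, -0.0, 1.779]
force: [-0.1, 0.7, -0.4]
width: 85.2
```

Run:
```python
from h import *
s=ctrl.read_state();print(s["clock"],s["qpos"].round(2),s["eef_pos"].round(1),np.degrees(s["tool_rot"]).round(1))
K=ctrl.get_calibration("wrist");p,d=ctrl.get_image("wrist");W=world("wrist",d,K);cv2.imwrite("pics/w1.png",p)
print(np.round(K["T"],2).tolist())
for q in("eraser_long","eraser_mid","eraser_short","sharpener"): fit("wrist",q,W,(16 if q!="sharpener" else 14,45),2)
```

```text
2.0333 [-0.79  0.48  0.34  1.63 -0.18  1.06 -0.19] [505.9 289.9 310.6] [180.   -0.  101.9]
[[0.98, 0.19, 0.07, 489.01], [0.2, -0.93, -0.31, 370.3], [0.0, 0.32, -0.95, 440.87], [0.0, 0.0, 0.0, 1.0]]
eraser_long [247. 113.] 0.76 c [486.3 347.7] size [64.6 20.9] long-axis deg -78.1 ztop 24.5 699
eraser_mid [417. 213.] 0.9 c [800.5 249.8] size [49.4 22.6] long-axis deg -37.7 ztop 18.4 365
eraser_mid [310. 303.] 0.86 c [673.8  36.6] size [45.8 23.4] long-axis deg -1.9 ztop 18.3 256
eraser_short [250. 212.] 0.55 c [517.3 200.5] size [29.1 23.4] long-axis deg 53.0 ztop 24.3 263
eraser_short [183.7, 345.4] 0.15 few
sharpener [249. 116.] 0.54 c [486.3 347.8] size [64.6 20.9] long-axis deg -78.2 ztop 24.5 701
sharpener [262. 160.] 0.49 c [526.6 287.9] size [25.8 15.6] long-axis deg -33.7 ztop 17.0 167
```

{"method": "send_rows", "body": {"rows": [{"x": -2.0, "y": 6.2, "z": -8, "roll": 0, "claw": 0.5}, {"x": -2.0, "y": 6.2, "z": -14, "roll": 0, "claw": 0.5}, {"x": -2.0, "y": 6.2, "z": -20, "roll": 0, "claw": 0.5}, {"x": -2.0, "y": 6.2, "z": -20, "roll": 0, "claw": 0.5}, {"x": -2.0, "y": 6.2, "z": -20, "roll": 0, "claw": 0.5}]}}

```text
clock: 2.7
eef_pos: [483.0, 355.1, 113.6]
tool_rot: [-3.141, -0.001, 1.787]
force: [0.6, 0.5, 0.7]
width: 42.6
```

Run:
```python
from h import *
s=ctrl.read_state();print(s["clock"],s["qpos"].round(2),s["eef_pos"].round(1),np.degrees(s["tool_rot"]).round(1),s["width"],ctrl.tcp_to_tips)
K=ctrl.get_calibration("wrist");p,d=ctrl.get_image("wrist");W=world("wrist",d,K);cv2.imwrite("pics/w2.png",p)
fit("wrist","eraser_long",W,(16,45))
```

```text
2.7 [-0.83  0.73  0.25  1.78 -0.27  0.66 -0.21] [483.  355.1 113.6] [-1.800e+02 -1.000e-01  1.024e+02] 42.58716588480039 11.0
eraser_long [258. 206.] 0.93 c [487.  348.1] size [65.6 22.2] long-axis deg -78.2 ztop 24.6 1881
```

View pics/w2.png

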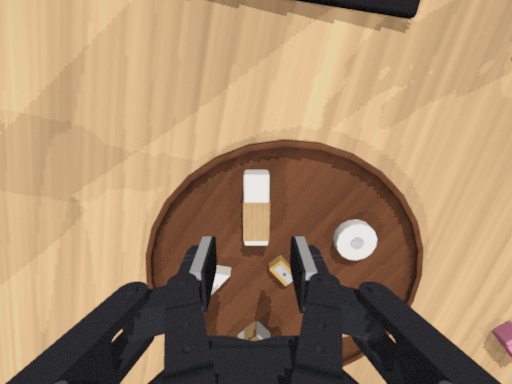

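Run:
```python
from h import *
s=ctrl.read_state();K=ctrl.get_calibration("wrist");p,d=ctrl.get_image("wrist");W=world("wrist",d,K)
print(s["eef_pos"].round(1))
z=W[...,2];m=(z>60)&(z<200);m[:, :]&=True
for a,b in((150,252),(252,350)):
    mm=m.copy();mm[:,:a]=0;mm[:,b:]=0;mm[:200]=0
    P=W[mm];i=np.argsort(P[:,2])[:60];print(P[i].mean(0).round(1),P[:,2].min().round(1))
```

```text
[478.  353.  108.3]
[455.3 351.6 101.6] 98.2
[498.5 362.4 101. ] 96.4
```

{"method": "send_rows", "body": {"rows": [{"x": 0.9, "y": -0.5, "z": 0, "roll": 0, "claw": 0.5}, {"x": 0.9, "y": -0.5, "z": -3, "roll": 0, "claw": 0.5}, {"x": 0.9, "y": -0.5, "z": -6, "roll": 0, "claw": 0.5}, {"x": 0.9, "y": -0.5, "z": -6, "roll": 0, "claw": 0.5}, {"x": 0.9, "y": -0.5, "z": -6, "roll": 0, "claw": 0.5}]}}

```text
clock: 3.27
eef_pos: [495.8, 347.2, 57.7]
tool_rot: [3.14, -0.001, 1.782]
force: [0.2, -0.6, 0.3]
width: 42.8
```

{"method": "send_rows", "body": {"rows": [{"x": 0, "y": 0, "z": 0, "roll": 0, "claw": 0.5}]}}

```text
clock: 3.35
eef_pos: [496.7, 348.0, 58.8]
tool_rot: [3.137, -0.002, 1.783]
force: [-0.2, -0.1, 1.2]
width: 42.9
```

{"method": "send_rows", "body": {"rows": [{"x": 0, "y": 0, "z": 0, "roll": 0, "claw": 0.5}, {"x": 0, "y": 0, "z": 0, "roll": 0, "claw": 0.5}, {"x": 0, "y": 0, "z": 0, "roll": 0, "claw": 0.5}]}}

```text
clock: 3.6
eef_pos: [495.2, 348.0, 57.3]
tool_rot: [3.139, -0.001, 1.784]
force: [0.2, 0.4, -0.3]
width: 42.9
```

{"method": "send_rows", "body": {"rows": [{"x": -0.8, "y": 0, "z": 0, "roll": 0, "claw": 0.5}, {"x": -0.8, "y": 0, "z": -1, "roll": 0, "claw": 0.5}, {"x": -0.8, "y": 0, "z": -2, "roll": 0, "claw": 0.5}, {"x": -0.8, "y": 0, "z": -3, "roll": 0, "claw": 0.5}, {"x": -0.8, "y": 0, "z": -3, "roll": 0, "claw": 0.5}]}}

```text
clock: 4.02
eef_pos: [484.7, 346.4, 22.8]
tool_rot: [-3.137, 0.002, 1.784]
force: [-0.9, -0.2, 0.5]
width: 43.0
```

{"method": "send_rows", "body": {"rows": [{"x": 0, "y": 0, "z": 0, "roll": 0, "claw": 0.5}, {"x": 0, "y": 0, "z": 0, "roll": 0, "claw": 0.5}, {"x": 0, "y": 0, "z": 0, "roll": 0, "claw": 0.5}]}}

```text
clock: 4.27
eef_pos: [486.7, 347.4, 25.7]
tool_rot: [3.141, -0.0, 1.783]
force: [0.4, 0.1, 0.2]
width: 42.7
```

Run:
```python
from h import *
s=ctrl.read_state();p,d=ctrl.get_image("side");print(s["eef_pos"])
p2,_=ctrl.get_image("wrist")
a=cv2.resize(p[290:384,180:330],None,fx=4,fy=4); b=p2[:, :400]
cv2.imwrite("pics/s2.png",np.vstack([a[:, :600],cv2.resize(b,(600,220*1))]))
```

```text
[486.70918416 347.43895753  25.73220083]
```

View pics/s2.png

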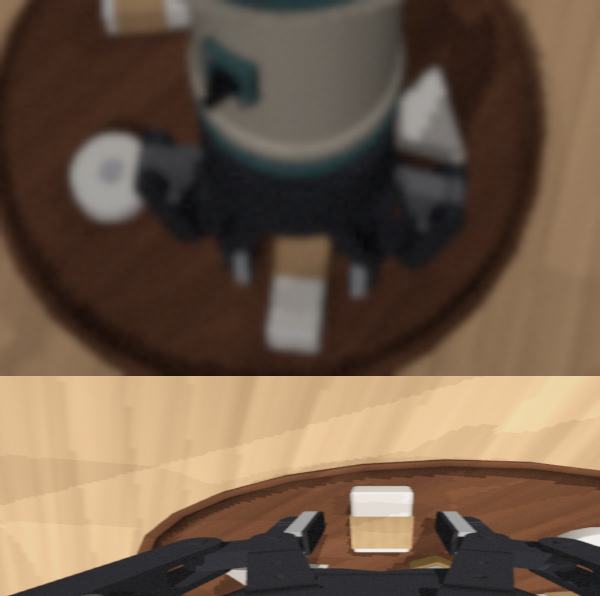

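{"method": "send_rows", "body": {"rows": [{"x": 0, "y": 0, "z": 0.2, "roll": 0, "claw": 0.5}, {"x": 0, "y": 0, "z": 0.2, "roll": 0, "claw": 0.9}, {"x": 0, "y": 0, "z": 0.2, "roll": 0, "claw": 0.9}, {"x": 0, "y": 0, "z": 0.2, "roll": 0, "claw": 0.9}, {"x": 0, "y": 0, "z": 0.2, "roll": 0, "claw": 0.9}]}}

```text
clock: 4.78
eef_pos: [486.8, 347.6, 28.4]
tool_rot: [3.141, -0.001, 1.783]
force: [-0.5, -0.9, 6.3]
width: 20.6
```

{"method": "send_rows", "body": {"rows": [{"x": 0, "y": 0, "z": 0, "roll": 0, "claw": 0.9}, {"x": 0, "y": 0, "z": 0, "roll": 0, "claw": 0.9}]}}

```text
clock: 4.95
eef_pos: [486.8, 347.7, 28.4]
tool_rot: [3.141, -0.001, 1.783]
force: [-1.1, 0.2, 4.8]
width: 20.2
```

{"method": "send_rows", "body": {"rows": [{"x": 0, "y": 0, "z": 3, "roll": 0, "claw": 0.9}, {"x": 0, "y": -1, "z": 7, "roll": 0, "claw": 0.9}, {"x": 0, "y": -4, "z": 10, "roll": 0, "claw": 0.9}, {"x": 0, "y": -8, "z": 11, "roll": -5, "claw": 0.9}, {"x": 0, "y": -12, "z": 11, "roll": -5, "claw": 0.9}]}}

```text
clock: 5.37
eef_pos: [488.0, 228.0, 140.6]
tool_rot: [3.135, -0.002, 1.696]
force: [1.1, -0.6, -0.7]
width: 20.3
```

{"method": "send_rows", "body": {"rows": [{"x": 0, "y": -4, "z": 0, "roll": 0, "claw": 0.9}, {"x": 0, "y": -8, "z": 0, "roll": 0, "claw": 0.9}, {"x": 0, "y": -12, "z": 0, "roll": 0, "claw": 0.9}, {"x": 0, "y": -16, "z": 0, "roll": 0, "claw": 0.9}, {"x": 0, "y": -20, "z": 0, "roll": 0, "claw": 0.9}]}}

```text
clock: 5.78
eef_pos: [485.9, 25.7, 137.7]
tool_rot: [3.141, -0.0, 1.697]
force: [1.4, 0.1, -0.3]
width: 20.2
```

{"method": "send_rows", "body": {"rows": [{"x": -1, "y": -4, "z": 0, "roll": 0, "claw": 0.9}, {"x": -1, "y": -8, "z": 0, "roll": 0, "claw": 0.9}, {"x": -1, "y": -11, "z": 0, "roll": 0, "claw": 0.9}, {"x": -1, "y": -13, "z": 0, "roll": 0, "claw": 0.9}, {"x": -1, "y": -13, "z": 0, "roll": 0, "claw": 0.9}]}}

```text
clock: 6.2
eef_pos: [476.0, -108.5, 137.9]
tool_rot: [3.141, 0.003, 1.688]
force: [1.0, 0.1, -0.7]
width: 20.0
```

```bash
cat >> h.py <<'E'
def boxfit(W,m,size,zr=(4,22)):
    """outer footprint of a box from the points near the rim; origin = 44 mm toward -x of centre"""
    P=W[m];P=P[(P[:,2]>zr[0])&(P[:,2]<zr[1])]
    (c,s,a)=cv2.minAreaRect(P[:,:2].astype(np.float32))
    if s[0]<s[1]: s=(s[1],s[0]);a+=90
    a=(a+90)%180-90;t=np.radians(a)
    far=np.array(c)+np.array([np.cos(t),np.sin(t)])*s[0]/2
    return np.round(c,1),np.round(s,1),round(a,1),np.round(np.array(c)-44*np.array([np.cos(t),np.sin(t)]),1)
E
python3 - <<'E'
from h import *
s=ctrl.read_state();print(s["clock"],s["qpos"].round(2),s["eef_pos"].round(1),np.degrees(s["tool_rot"]).round(1),s["width"])
for cam in("wrist","side"):
    K=ctrl.get_calibration(cam);p,d=ctrl.get_image(cam);W=world(cam,d,K);cv2.imwrite(f"pics/{cam}3.png",p)
    for q in("set_large","set_medium","set_small"):
        for r in ctrl.regions_of(cam,q)[:1]: print(cam,q,r["confidence"],*boxfit(W,cv2.erode(r["region"].astype(np.uint8),np.ones((2,2)))>0,0))
E
```

```text
6.2 [ 0.03  0.57  0.19  2.07 -0.2   0.52  0.49] [ 476.  -108.5  137.9] [180.    0.2  96.7] 20.01681873599437
wrist set_large 0.88 [ 516.9 -161.3] [139.7  92.8] 6.5 [ 473.2 -166.3]
wrist set_medium 0.53 [ 486.9 -297.3] [43.1  3.8] -11.0 [ 443.7 -288.8]
wrist set_small 0.97 [509.8 -17.7] [139.6  55.3] 1.1 [465.8 -18.5]
side set_large 0.86 [ 517.1 -160.8] [137.5  95.6] 6.7 [ 473.4 -166. ]
side set_medium 0.49 [ 504.4 -324.3] [98.  59.7] 8.9 [ 460.9 -331. ]
side set_small 0.65 [509.4 -16. ] [138.   58.4] 0.6 [465.4 -16.5]
```

View pics/wrist3.png

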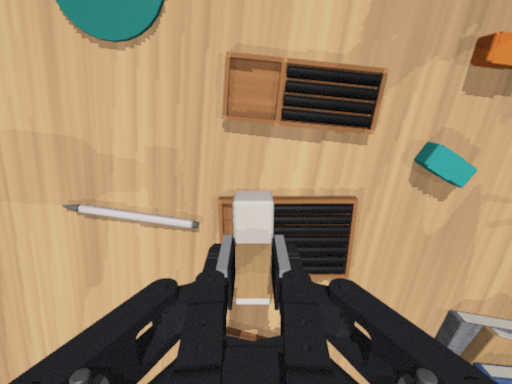

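{"method": "send_rows", "body": {"rows": [{"x": -0.5, "y": -4, "z": 0, "roll": 0, "claw": 0.9}, {"x": -0.5, "y": -5.8, "z": -3, "roll": 0, "claw": 0.9}, {"x": -0.5, "y": -5.8, "z": -6, "roll": 0, "claw": 0.9}, {"x": -0.5, "y": -5.8, "z": -8.5, "roll": 0, "claw": 0.9}, {"x": -0.5, "y": -5.8, "z": -8.5, "roll": 0, "claw": 0.9}]}}

```text
clock: 7.02
eef_pos: [468.7, -159.3, 49.0]
tool_rot: [-3.135, -0.003, 1.697]
force: [0.1, 0.6, -0.4]
width: 20.3
```

{"method": "send_rows", "body": {"rows": [{"x": 0, "y": 0, "z": 0, "roll": 0, "claw": 0.9}, {"x": 0, "y": 0, "z": 0, "roll": 0, "claw": 0.9}, {"x": 0, "y": 0, "z": 0, "roll": 0, "claw": 0.9}]}}

```text
clock: 7.27
eef_pos: [472.5, -160.4, 54.1]
tool_rot: [3.139, 0.001, 1.697]
force: [0.7, -0.2, -0.1]
width: 20.0
```

{"method": "send_rows", "body": {"rows": [{"x": -0.2, "y": -0.6, "z": 0, "roll": 0, "claw": 0.9}, {"x": -0.2, "y": -0.6, "z": -1, "roll": 0, "claw": 0.9}, {"x": -0.2, "y": -0.6, "z": -1.8, "roll": 0, "claw": 0.9}, {"x": -0.2, "y": -0.6, "z": -2.4, "roll": 0, "claw": 0.9}, {"x": -0.2, "y": -0.6, "z": -2.4, "roll": 0, "claw": 0.9}]}}

```text
clock: 7.68
eef_pos: [468.4, -166.2, 27.2]
tool_rot: [-3.139, -0.001, 1.696]
force: [-0.3, 0.0, -0.6]
width: 20.3
```

{"method": "send_rows", "body": {"rows": [{"x": 0, "y": 0, "z": 0, "roll": 0, "claw": 0.9}, {"x": 0, "y": 0, "z": 0, "roll": 0, "claw": 0.9}, {"x": 0, "y": 0, "z": 0, "roll": 0, "claw": 0.9}]}}

```text
clock: 7.93
eef_pos: [469.4, -166.6, 28.7]
tool_rot: [3.141, 0.0, 1.696]
force: [0.6, -1.1, -0.7]
width: 19.8
```

{"method": "send_rows", "body": {"rows": [{"x": 0.1, "y": 0, "z": -0.1, "roll": 0, "claw": 0.9}, {"x": 0.1, "y": 0, "z": -0.2, "roll": 0, "claw": 0.9}, {"x": 0.1, "y": 0, "z": -0.2, "roll": 0, "claw": 0.9}, {"x": 0.1, "y": 0, "z": -0.2, "roll": 0, "claw": 0.9}]}}

```text
clock: 8.27
eef_pos: [470.3, -166.5, 26.6]
tool_rot: [3.142, -0.0, 1.696]
force: [0.3, 0.1, -0.4]
width: 20.5
```

{"method": "send_rows", "body": {"rows": [{"x": 0, "y": 0, "z": 0, "roll": 0, "claw": 0.62}, {"x": 0, "y": 0, "z": 0, "roll": 0, "claw": 0.62}, {"x": 0, "y": 0, "z": 0, "roll": 0, "claw": 0.62}]}}

```text
clock: 8.52
eef_pos: [470.4, -166.6, 26.7]
tool_rot: [3.141, 0.0, 1.696]
force: [0.7, 0.2, -0.1]
width: 32.5
```

{"method": "send_rows", "body": {"rows": [{"x": 0, "y": 0, "z": 1, "roll": 0, "claw": 0.62}, {"x": 0, "y": 0, "z": 2.5, "roll": 0, "claw": 0.62}, {"x": 0, "y": 0, "z": 6, "roll": 0, "claw": 0.55}, {"x": 0, "y": 3, "z": 10, "roll": 0, "claw": 0.5}, {"x": 0, "y": 7, "z": 12, "roll": 0, "claw": 0.5}]}}

```text
clock: 8.93
eef_pos: [471.4, -109.1, 144.5]
tool_rot: [3.137, 0.003, 1.689]
force: [2.3, 0.6, -0.3]
width: 42.8
```

Run:
```python
from h import *
s=ctrl.read_state();print(s["clock"],s["qpos"].round(2),s["eef_pos"].round(1),np.degrees(s["tool_rot"]).round(1),s["width"])
K=ctrl.get_calibration("wrist");p,d=ctrl.get_image("wrist");W=world("wrist",d,K);cv2.imwrite("pics/w4.png",p)
fit("wrist","eraser_long",W,(18,45))
for q in("set_large","set_medium","set_small"):
        for r in ctrl.regions_of("wrist",q)[:1]: print(q,r["confidence"],*boxfit(W,r["region"],0))
```

```text
8.9333 [ 0.03  0.55  0.2   2.08 -0.21  0.52  0.5 ] [ 471.4 -109.1  144.5] [179.8   0.2  96.8] 42.83932757059256
eraser_long [243. 240.] 0.65 c [ 469.4 -166.2] size [65.8 22.5] long-axis deg -83.2 ztop 22.6 1253
set_large 0.81 [ 516.6 -161.3] [140.1  92.8] 6.7 [ 472.9 -166.4]
set_medium 0.86 [ 479.  -298.8] [74.6 20.9] -2.1 [ 435.1 -297.2]
set_small 0.69 [ 516.7 -161.3] [140.3  92.8] 6.8 [ 473.  -166.5]
```

View pics/w4.png

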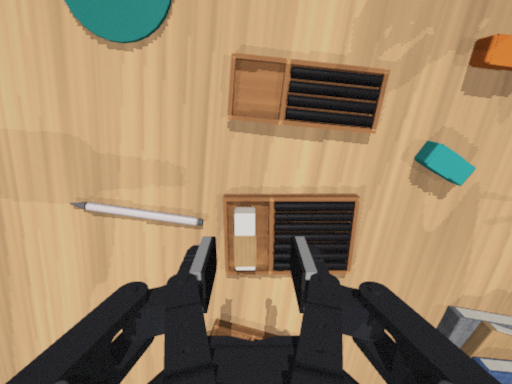

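{"method": "send_rows", "body": {"rows": [{"x": 1, "y": 4, "z": 0, "roll": -7, "claw": 0.5}, {"x": 2.5, "y": 8, "z": 0, "roll": -14, "claw": 0.5}, {"x": 4, "y": 12, "z": 0, "roll": -21, "claw": 0.5}, {"x": 5.5, "y": 16, "z": 0, "roll": -28, "claw": 0.5}, {"x": 7, "y": 19, "z": 0, "roll": -35, "claw": 0.5}]}}

```text
clock: 9.6
eef_pos: [540.2, 85.5, 140.4]
tool_rot: [-3.14, 0.001, 1.078]
force: [-0.2, -0.3, -0.3]
width: 42.6
```

{"method": "send_rows", "body": {"rows": [{"x": 1, "y": 4, "z": 0, "roll": -7, "claw": 0.5}, {"x": 2.5, "y": 8, "z": 0, "roll": -14, "claw": 0.5}, {"x": 4, "y": 11, "z": 0, "roll": -21, "claw": 0.5}, {"x": 5, "y": 13.5, "z": -1, "roll": -28, "claw": 0.5}, {"x": 5.7, "y": 15.5, "z": -3, "roll": -35, "claw": 0.5}]}}

```text
clock: 10.02
eef_pos: [600.2, 241.1, 112.0]
tool_rot: [3.141, -0.004, 0.469]
force: [0.4, 0.0, 0.4]
width: 42.8
```

Run:
```python
from h import *
s=ctrl.read_state();print(s["clock"],s["qpos"].round(2),s["eef_pos"].round(1),np.degrees(s["tool_rot"]).round(1),s["width"])
K=ctrl.get_calibration("wrist");p,d=ctrl.get_image("wrist");W=world("wrist",d,K);cv2.imwrite("pics/w5.png",p)
fit("wrist","eraser_mid",W,(18,45),3)
fit("wrist","eraser_short",W,(18,45),1)
```

```text
10.0167 [-0.77  0.86  0.61  1.65 -0.63  0.83 -0.99] [600.2 241.1 112. ] [179.9  -0.3  26.9] 42.77422449389028
eraser_mid [248. 198.] 0.94 c [601.4 246. ] size [47.8 22.7] long-axis deg 23.6 ztop 24.6 1442
eraser_mid [486. 221.] 0.7 c [676.4  36.9] size [46.8 24.6] long-axis deg 0.2 ztop 18.7 873
eraser_short [254. 287.] 0.65 c [518.4 200.6] size [30.2 23.4] long-axis deg 51.7 ztop 24.5 729
```

View pics/w5.png

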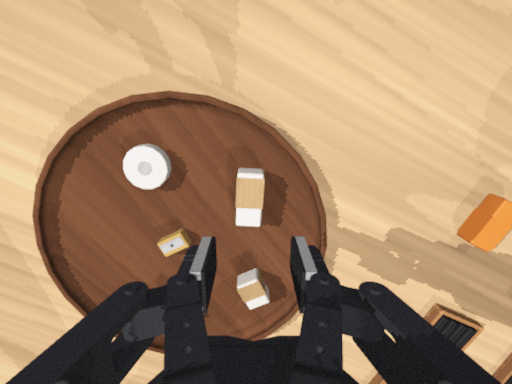

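{"method": "send_rows", "body": {"rows": [{"x": 0, "y": 0, "z": -2, "roll": 0, "claw": 0.5}, {"x": 0, "y": 0, "z": -4, "roll": 0, "claw": 0.5}, {"x": 0, "y": 0, "z": -5, "roll": 0, "claw": 0.5}, {"x": 0, "y": 0, "z": -5, "roll": 0, "claw": 0.5}, {"x": 0, "y": 0, "z": -5, "roll": 0, "claw": 0.5}]}}

```text
clock: 10.58
eef_pos: [597.6, 237.3, 61.4]
tool_rot: [3.141, 0.001, 0.472]
force: [0.6, 0.2, -0.3]
width: 42.9
```

{"method": "send_rows", "body": {"rows": [{"x": 0, "y": 0, "z": 0, "roll": 0, "claw": 0.5}, {"x": 0, "y": 0, "z": 0, "roll": 0, "claw": 0.5}]}}

```text
clock: 10.75
eef_pos: [598.3, 238.9, 62.6]
tool_rot: [3.141, -0.002, 0.474]
force: [-0.5, 0.2, 0.3]
width: 42.9
```

{"method": "send_rows", "body": {"rows": [{"x": 0.3, "y": 0.7, "z": 0, "roll": -3.4, "claw": 0.5}, {"x": 0.3, "y": 0.7, "z": -1, "roll": -3.4, "claw": 0.5}, {"x": 0.3, "y": 0.7, "z": -2.2, "roll": -3.4, "claw": 0.5}, {"x": 0.3, "y": 0.7, "z": -3.4, "roll": -3.4, "claw": 0.5}, {"x": 0.3, "y": 0.7, "z": -3.4, "roll": -3.4, "claw": 0.5}]}}

```text
clock: 11.17
eef_pos: [597.9, 245.6, 23.9]
tool_rot: [-3.141, 0.005, 0.416]
force: [-1.3, -0.3, -0.2]
width: 42.8
```

{"method": "send_rows", "body": {"rows": [{"x": 0, "y": 0, "z": 0, "roll": 0, "claw": 0.5}, {"x": 0, "y": 0, "z": 0, "roll": 0, "claw": 0.5}, {"x": 0, "y": 0, "z": 0, "roll": 0, "claw": 0.5}]}}

```text
clock: 11.42
eef_pos: [600.7, 246.0, 27.5]
tool_rot: [3.141, -0.001, 0.415]
force: [0.4, 0.3, 0.0]
width: 43.0
```

{"method": "send_rows", "body": {"rows": [{"x": 0.05, "y": 0, "z": 0.05, "roll": 0, "claw": 0.5}, {"x": 0.05, "y": 0, "z": 0.05, "roll": 0, "claw": 0.9}, {"x": 0.05, "y": 0, "z": 0.05, "roll": 0, "claw": 0.9}, {"x": 0.05, "y": 0, "z": 0.05, "roll": 0, "claw": 0.9}, {"x": 0.05, "y": 0, "z": 0.05, "roll": 0, "claw": 0.9}]}}

```text
clock: 11.83
eef_pos: [601.4, 246.3, 28.4]
tool_rot: [3.141, -0.001, 0.415]
force: [-0.9, -0.9, 5.8]
width: 20.5
```

{"method": "send_rows", "body": {"rows": [{"x": 0, "y": 0, "z": 0, "roll": 0, "claw": 0.9}, {"x": 0, "y": 0, "z": 0, "roll": 0, "claw": 0.9}]}}

```text
clock: 12.0
eef_pos: [601.3, 246.4, 28.4]
tool_rot: [3.142, -0.001, 0.415]
force: [-0.3, -0.9, 6.4]
width: 20.4
```

{"method": "send_rows", "body": {"rows": [{"x": 0, "y": 0, "z": 3, "roll": 0, "claw": 0.9}, {"x": 0, "y": -1, "z": 7, "roll": 0, "claw": 0.9}, {"x": -1, "y": -4, "z": 10, "roll": 6, "claw": 0.9}, {"x": -2, "y": -8, "z": 11, "roll": 12, "claw": 0.9}, {"x": -3, "y": -12, "z": 11, "roll": 18, "claw": 0.9}]}}

```text
clock: 12.42
eef_pos: [572.9, 128.4, 140.5]
tool_rot: [3.138, -0.005, 0.738]
force: [0.6, -2.7, -0.8]
width: 20.2
```

{"method": "send_rows", "body": {"rows": [{"x": -1, "y": -4, "z": 0, "roll": 6, "claw": 0.9}, {"x": -2, "y": -8, "z": 0, "roll": 12, "claw": 0.9}, {"x": -3, "y": -12, "z": 0, "roll": 18, "claw": 0.9}, {"x": -4, "y": -16, "z": 0, "roll": 24, "claw": 0.9}, {"x": -5, "y": -20, "z": 0, "roll": 30, "claw": 0.9}]}}

```text
clock: 12.83
eef_pos: [520.4, -73.4, 137.6]
tool_rot: [3.142, -0.0, 1.259]
force: [0.6, -0.6, -0.4]
width: 19.8
```

{"method": "send_rows", "body": {"rows": [{"x": -1, "y": -4, "z": 0, "roll": 6, "claw": 0.9}, {"x": -2.5, "y": -8, "z": 0, "roll": 6.5, "claw": 0.9}, {"x": -4, "y": -12, "z": 0, "roll": 6.5, "claw": 0.9}, {"x": -5, "y": -16, "z": 0, "roll": 6.5, "claw": 0.9}, {"x": -6, "y": -19.5, "z": 0, "roll": 6.5, "claw": 0.9}]}}

```text
clock: 13.25
eef_pos: [460.0, -269.3, 137.7]
tool_rot: [-3.142, 0.0, 1.365]
force: [0.2, -0.7, -0.6]
width: 19.6
```

Run:
```python
from h import *
s=ctrl.read_state();print(s["clock"],s["qpos"].round(2),s["eef_pos"].round(1),np.degrees(s["tool_rot"]).round(1),s["width"])
for cam in("wrist","side"):
    K=ctrl.get_calibration(cam);p,d=ctrl.get_image(cam);W=world(cam,d,K);cv2.imwrite(f"pics/{cam}6.png",p)
    for r in ctrl.regions_of(cam,"set_medium")[:2]: print(cam,r["uv"],r["confidence"],*boxfit(W,r["region"],0))
    if cam=="wrist": fit(cam,"eraser_mid",W,(60,200))
```

```text
13.25 [ 0.29  0.63  0.28  1.95 -0.29  0.6   0.55] [ 460.  -269.3  137.7] [-180.     0.    78.2] 19.615817727794504
wrist [332.0, 234.2] 0.8 [ 520.4 -342.2] [113.   75.3] -12.6 [ 477.5 -332.6]
eraser_mid [255. 244.] 0.83 c [ 459.1 -269. ] size [48.6 23.2] long-axis deg 77.4 ztop 133.8 3250
side [326.1, 127.3] 0.92 [ 508.1 -338.6] [141.7  79.8] -12.7 [ 465.2 -328.9]
```

View pics/wrist6.png

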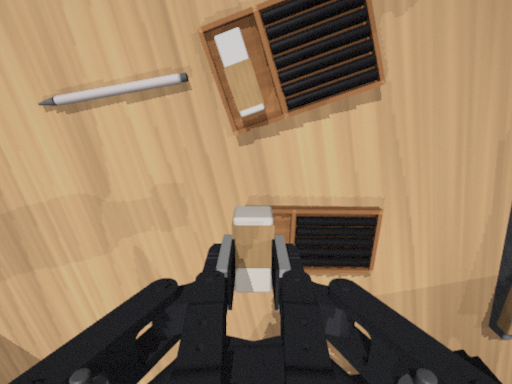

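{"method": "send_rows", "body": {"rows": [{"x": 0.1, "y": -4, "z": 0, "roll": -0.8, "claw": 0.9}, {"x": 0.1, "y": -6, "z": -3, "roll": -0.8, "claw": 0.9}, {"x": 0.1, "y": -6, "z": -6, "roll": -0.8, "claw": 0.9}, {"x": 0.1, "y": -6, "z": -8.5, "roll": -0.8, "claw": 0.9}, {"x": 0.1, "y": -6, "z": -8.5, "roll": -0.8, "claw": 0.9}]}}

```text
clock: 13.92
eef_pos: [460.6, -322.6, 48.2]
tool_rot: [-3.134, -0.005, 1.355]
force: [-0.1, 0.9, -0.4]
width: 20.3
```

{"method": "send_rows", "body": {"rows": [{"x": 0, "y": 0, "z": 0, "roll": 0, "claw": 0.9}, {"x": 0, "y": 0, "z": 0, "roll": 0, "claw": 0.9}, {"x": 0, "y": 0, "z": 0, "roll": 0, "claw": 0.9}]}}

```text
clock: 14.17
eef_pos: [463.8, -326.6, 54.4]
tool_rot: [3.139, 0.001, 1.354]
force: [0.4, 0.4, -0.5]
width: 20.0
```

{"method": "send_rows", "body": {"rows": [{"x": -0.2, "y": -0.2, "z": 0, "roll": 0, "claw": 0.9}, {"x": -0.2, "y": -0.2, "z": -1, "roll": 0, "claw": 0.9}, {"x": -0.2, "y": -0.2, "z": -1.8, "roll": 0, "claw": 0.9}, {"x": -0.2, "y": -0.2, "z": -2.5, "roll": 0, "claw": 0.9}, {"x": -0.2, "y": -0.2, "z": -2.5, "roll": 0, "claw": 0.9}]}}

```text
clock: 14.58
eef_pos: [460.1, -328.7, 26.6]
tool_rot: [-3.141, -0.001, 1.352]
force: [0.1, 0.4, -0.3]
width: 20.2
```

{"method": "send_rows", "body": {"rows": [{"x": 0, "y": 0, "z": 0, "roll": 0, "claw": 0.9}, {"x": 0, "y": 0, "z": 0, "roll": 0, "claw": 0.9}, {"x": 0, "y": 0, "z": 0, "roll": 0, "claw": 0.9}]}}

```text
clock: 14.83
eef_pos: [460.1, -328.8, 27.4]
tool_rot: [-3.141, -0.0, 1.352]
force: [0.4, -0.7, -0.4]
width: 20.2
```

{"method": "send_rows", "body": {"rows": [{"x": 0.1, "y": 0, "z": -0.1, "roll": 0, "claw": 0.9}, {"x": 0.1, "y": 0, "z": -0.1, "roll": 0, "claw": 0.9}, {"x": 0.1, "y": 0, "z": -0.1, "roll": 0, "claw": 0.9}]}}

```text
clock: 15.08
eef_pos: [461.4, -328.8, 26.6]
tool_rot: [-3.142, -0.0, 1.352]
force: [0.3, 0.1, 0.8]
width: 20.0
```

{"method": "send_rows", "body": {"rows": [{"x": 0, "y": 0, "z": 0, "roll": 0, "claw": 0.62}, {"x": 0, "y": 0, "z": 0, "roll": 0, "claw": 0.62}, {"x": 0, "y": 0, "z": 0, "roll": 0, "claw": 0.62}]}}

```text
clock: 15.33
eef_pos: [461.3, -328.8, 26.7]
tool_rot: [3.142, -0.0, 1.352]
force: [-0.4, -0.9, -0.0]
width: 32.2
```

{"method": "send_rows", "body": {"rows": [{"x": 0, "y": 0, "z": 1, "roll": 0, "claw": 0.62}, {"x": 0, "y": 0, "z": 2.5, "roll": 0, "claw": 0.62}, {"x": 0, "y": 0, "z": 6, "roll": 0, "claw": 0.55}, {"x": 0, "y": 3, "z": 10, "roll": 0, "claw": 0.5}, {"x": 0, "y": 7, "z": 12, "roll": 0, "claw": 0.5}]}}

```text
clock: 15.75
eef_pos: [461.9, -272.3, 144.9]
tool_rot: [3.136, 0.004, 1.346]
force: [1.3, 0.7, -0.3]
width: 42.6
```

Run:
```python
from h import *
s=ctrl.read_state();print(s["clock"],s["qpos"].round(2),s["eef_pos"].round(1),np.degrees(s["tool_rot"]).round(1),s["width"])
K=ctrl.get_calibration("wrist");p,d=ctrl.get_image("wrist");W=world("wrist",d,K);cv2.imwrite("pics/w7.png",p)
fit("wrist","eraser_mid",W,(18,45),2)
for r in ctrl.regions_of("wrist","set_medium")[:1]: print(r["confidence"],*boxfit(W,r["region"],0))
```

```text
15.75 [ 0.28  0.62  0.29  1.94 -0.29  0.61  0.54] [ 461.9 -272.3  144.9] [179.7   0.2  77.1] 42.605200852858985
eraser_mid [264. 236.] 0.83 c [ 460.8 -328.1] size [47.4 21.7] long-axis deg 77.1 ztop 22.5 883
0.74 [ 506.7 -339.2] [140.4  75.2] -12.7 [ 463.8 -329.5]
```

View pics/w7.png

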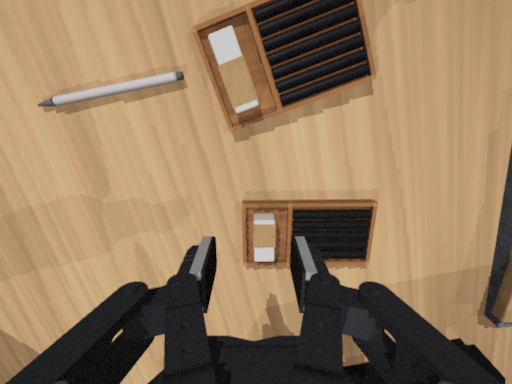

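{"method": "send_rows", "body": {"rows": [{"x": 0.5, "y": 4, "z": 0, "roll": -5, "claw": 0.5}, {"x": 1, "y": 8, "z": 0, "roll": -10, "claw": 0.5}, {"x": 1.5, "y": 12, "z": 0, "roll": -15, "claw": 0.5}, {"x": 2, "y": 16, "z": 0, "roll": -20, "claw": 0.5}, {"x": 2.5, "y": 20, "z": 0, "roll": -25, "claw": 0.5}]}}

```text
clock: 16.32
eef_pos: [486.2, -67.3, 141.3]
tool_rot: [3.141, 0.0, 0.91]
force: [0.4, 0.7, -0.1]
width: 42.6
```

{"method": "send_rows", "body": {"rows": [{"x": 0.5, "y": 4, "z": 0, "roll": 0, "claw": 0.5}, {"x": 1, "y": 8, "z": 0, "roll": 0, "claw": 0.5}, {"x": 1.5, "y": 12, "z": 0, "roll": 0, "claw": 0.5}, {"x": 2, "y": 16, "z": 0, "roll": 0, "claw": 0.5}, {"x": 2.5, "y": 20, "z": 0, "roll": 0, "claw": 0.5}]}}

```text
clock: 16.73
eef_pos: [511.5, 133.1, 141.3]
tool_rot: [3.141, 0.0, 0.915]
force: [1.1, -0.3, -0.6]
width: 42.7
```

{"method": "send_rows", "body": {"rows": [{"x": 0.5, "y": 3, "z": -1, "roll": -0.5, "claw": 0.5}, {"x": 0.7, "y": 5, "z": -3, "roll": -0.5, "claw": 0.5}, {"x": 0.7, "y": 5.5, "z": -5, "roll": -0.5, "claw": 0.5}, {"x": 0.7, "y": 5.5, "z": -5, "roll": -0.5, "claw": 0.5}, {"x": 0.7, "y": 5.5, "z": -5, "roll": -0.5, "claw": 0.5}]}}

```text
clock: 17.15
eef_pos: [517.8, 185.7, 90.6]
tool_rot: [-3.141, 0.003, 0.907]
force: [-0.3, 0.2, -0.1]
width: 42.9
```

Run:
```python
from h import *
s=ctrl.read_state();print(s["clock"],s["qpos"].round(2),s["eef_pos"].round(1),np.degrees(s["tool_rot"]).round(1),s["width"])
K=ctrl.get_calibration("wrist");p,d=ctrl.get_image("wrist");W=world("wrist",d,K);cv2.imwrite("pics/w8.png",p)
fit("wrist","eraser_short",W,(18,45),2)
```

```text
17.15 [-0.68  0.75  0.45  1.93 -0.56  0.59 -0.52] [517.8 185.7  90.6] [-180.     0.2   51.9] 42.869187957510526
eraser_short [241. 196.] 0.59 c [517.9 200.4] size [29.9 22.2] long-axis deg 52.9 ztop 24.6 1137
```

View pics/w8.png

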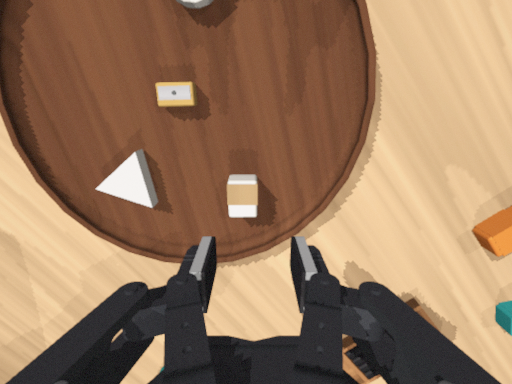

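{"method": "send_rows", "body": {"rows": [{"x": 0, "y": 1.5, "z": 0, "roll": 0.6, "claw": 0.5}, {"x": 0, "y": 1.5, "z": -2, "roll": 0.6, "claw": 0.5}, {"x": 0, "y": 1.5, "z": -3, "roll": 0.6, "claw": 0.5}, {"x": 0, "y": 1.5, "z": -3, "roll": 0.6, "claw": 0.5}, {"x": 0, "y": 1.5, "z": -3, "roll": 0.6, "claw": 0.5}]}}

```text
clock: 17.67
eef_pos: [518.4, 200.4, 61.6]
tool_rot: [3.141, 0.001, 0.916]
force: [0.6, -0.8, 0.0]
width: 43.0
```

{"method": "send_rows", "body": {"rows": [{"x": 0, "y": 0, "z": 0, "roll": 0, "claw": 0.5}, {"x": 0, "y": 0, "z": 0, "roll": 0, "claw": 0.5}]}}

```text
clock: 17.83
eef_pos: [519.0, 201.4, 62.1]
tool_rot: [3.141, -0.001, 0.917]
force: [0.5, -0.6, -0.4]
width: 42.5
```

{"method": "send_rows", "body": {"rows": [{"x": -0.1, "y": -0.1, "z": -1, "roll": 0, "claw": 0.5}, {"x": -0.1, "y": -0.1, "z": -2.2, "roll": 0, "claw": 0.5}, {"x": -0.1, "y": -0.1, "z": -3.4, "roll": 0, "claw": 0.5}, {"x": -0.1, "y": -0.1, "z": -3.4, "roll": 0, "claw": 0.5}, {"x": -0.1, "y": -0.1, "z": -3.4, "roll": 0, "claw": 0.5}]}}

```text
clock: 18.25
eef_pos: [516.4, 200.6, 25.9]
tool_rot: [-3.14, 0.002, 0.917]
force: [0.1, 1.0, -0.6]
width: 42.5
```

{"method": "send_rows", "body": {"rows": [{"x": 0, "y": 0, "z": 0, "roll": 0, "claw": 0.5}, {"x": 0, "y": 0, "z": 0, "roll": 0, "claw": 0.5}]}}

```text
clock: 18.42
eef_pos: [517.6, 200.9, 27.4]
tool_rot: [3.141, -0.0, 0.918]
force: [-0.0, -0.5, -0.5]
width: 42.6
```

{"method": "send_rows", "body": {"rows": [{"x": 0, "y": 0, "z": 0.05, "roll": 0, "claw": 0.5}, {"x": 0, "y": 0, "z": 0.05, "roll": 0, "claw": 0.9}, {"x": 0, "y": 0, "z": 0.05, "roll": 0, "claw": 0.9}, {"x": 0, "y": 0, "z": 0.05, "roll": 0, "claw": 0.9}, {"x": 0, "y": 0, "z": 0.05, "roll": 0, "claw": 0.9}]}}

```text
clock: 18.83
eef_pos: [517.7, 201.1, 28.4]
tool_rot: [3.141, -0.001, 0.918]
force: [-0.4, -0.5, 5.9]
width: 20.0
```

{"method": "send_rows", "body": {"rows": [{"x": 0, "y": 0, "z": 0, "roll": 0, "claw": 0.9}, {"x": 0, "y": 0, "z": 0, "roll": 0, "claw": 0.9}]}}

```text
clock: 19.0
eef_pos: [517.6, 201.1, 28.4]
tool_rot: [3.141, -0.001, 0.918]
force: [-0.6, -0.2, 6.3]
width: 20.0
```

{"method": "send_rows", "body": {"rows": [{"x": 0, "y": 0, "z": 3, "roll": 0, "claw": 0.9}, {"x": 0, "y": -1, "z": 7, "roll": 0, "claw": 0.9}, {"x": -1, "y": -4, "z": 10, "roll": 7, "claw": 0.9}, {"x": -2, "y": -8, "z": 11, "roll": 14, "claw": 0.9}, {"x": -3, "y": -12, "z": 11, "roll": 20, "claw": 0.9}]}}

```text
clock: 19.42
eef_pos: [489.5, 83.0, 140.3]
tool_rot: [3.136, -0.003, 1.276]
force: [1.0, -1.6, 0.4]
width: 20.1
```

{"method": "send_rows", "body": {"rows": [{"x": -1, "y": -2, "z": 0, "roll": 7, "claw": 0.9}, {"x": -2.5, "y": -4, "z": 0, "roll": 14, "claw": 0.9}, {"x": -2.5, "y": -4, "z": 0, "roll": 18.4, "claw": 0.9}, {"x": -2.5, "y": -4, "z": 0, "roll": 18.4, "claw": 0.9}, {"x": -2.5, "y": -4, "z": 0, "roll": 18.4, "claw": 0.9}]}}

```text
clock: 19.83
eef_pos: [463.3, 43.0, 137.9]
tool_rot: [3.141, -0.001, 1.585]
force: [-0.0, -0.7, -0.3]
width: 20.0
```

Run:
```python
from h import *
s=ctrl.read_state();print(s["clock"],s["qpos"].round(2),s["eef_pos"].round(1),np.degrees(s["tool_rot"]).round(1),s["width"])
for cam in("wrist","side"):
    K=ctrl.get_calibration(cam);p,d=ctrl.get_image(cam);W=world(cam,d,K);cv2.imwrite(f"pics/{cam}9.png",p)
    for r in ctrl.regions_of(cam,"set_small")[:1]: print(cam,r["uv"],r["confidence"],*boxfit(W,r["region"],0))
    if cam=="wrist": fit(cam,"eraser_short",W,(60,200))
```

```text
19.8333 [-0.34  0.56  0.27  2.13 -0.3   0.49  0.18] [463.3  43.  137.9] [179.9  -0.   90.8] 19.959127257241136
wrist [323.3, 233.6] 0.85 [509.2 -17. ] [139.8  56.8] 1.1 [465.2 -17.8]
eraser_short [253. 251.] 0.97 c [463.2  42.6] size [30.5 21.8] long-axis deg -89.8 ztop 134.0 2147
side [293.1, 207.6] 0.9 [510.7 -16.5] [140.6  59.7] 0.7 [466.7 -17.1]
```

View pics/wrist9.png

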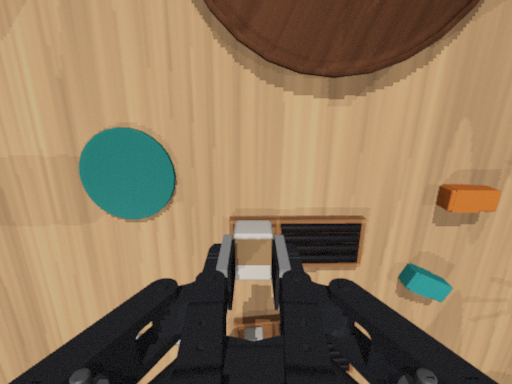

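{"method": "send_rows", "body": {"rows": [{"x": 0, "y": -4, "z": 0, "roll": 0, "claw": 0.9}, {"x": 0, "y": -6, "z": -3, "roll": 0, "claw": 0.9}, {"x": 0, "y": -6, "z": -6, "roll": 0, "claw": 0.9}, {"x": 0, "y": -6, "z": -8.5, "roll": 0, "claw": 0.9}, {"x": 0, "y": -6, "z": -8.5, "roll": 0, "claw": 0.9}]}}

```text
clock: 20.5
eef_pos: [460.4, -17.1, 49.2]
tool_rot: [-3.135, -0.0, 1.587]
force: [-0.5, 0.0, 0.8]
width: 20.0
```

{"method": "send_rows", "body": {"rows": [{"x": 0, "y": 0, "z": 0, "roll": 0, "claw": 0.9}, {"x": 0, "y": 0, "z": 0, "roll": 0, "claw": 0.9}, {"x": 0, "y": 0, "z": 0, "roll": 0, "claw": 0.9}]}}

```text
clock: 20.75
eef_pos: [463.9, -16.8, 54.0]
tool_rot: [3.139, 0.0, 1.589]
force: [-0.6, 0.2, 0.1]
width: 19.7
```

{"method": "send_rows", "body": {"rows": [{"x": 0, "y": -0.1, "z": 0, "roll": 0, "claw": 0.9}, {"x": 0, "y": -0.1, "z": -1, "roll": 0, "claw": 0.9}, {"x": 0, "y": -0.1, "z": -1.8, "roll": 0, "claw": 0.9}, {"x": 0, "y": -0.1, "z": -2.5, "roll": 0, "claw": 0.9}, {"x": 0, "y": -0.1, "z": -2.5, "roll": 0, "claw": 0.9}]}}

```text
clock: 21.17
eef_pos: [462.6, -17.9, 26.9]
tool_rot: [-3.141, 0.0, 1.587]
force: [0.4, 0.5, 0.4]
width: 19.9
```

{"method": "send_rows", "body": {"rows": [{"x": 0, "y": 0, "z": 0, "roll": 0, "claw": 0.9}, {"x": 0, "y": 0, "z": 0, "roll": 0, "claw": 0.9}, {"x": 0, "y": 0, "z": 0, "roll": 0, "claw": 0.9}]}}

```text
clock: 21.42
eef_pos: [463.0, -18.2, 28.1]
tool_rot: [3.141, 0.0, 1.588]
force: [0.3, 0.2, -0.2]
width: 20.2
```

{"method": "send_rows", "body": {"rows": [{"x": 0, "y": 0, "z": -0.15, "roll": 0, "claw": 0.9}, {"x": 0, "y": 0, "z": -0.15, "roll": 0, "claw": 0.9}, {"x": 0, "y": 0, "z": -0.15, "roll": 0, "claw": 0.9}]}}

```text
clock: 21.67
eef_pos: [463.0, -18.2, 26.4]
tool_rot: [3.141, -0.0, 1.588]
force: [0.8, 0.3, 0.1]
width: 19.7
```

{"method": "send_rows", "body": {"rows": [{"x": 0, "y": 0, "z": 0, "roll": 0, "claw": 0.62}, {"x": 0, "y": 0, "z": 0, "roll": 0, "claw": 0.62}, {"x": 0, "y": 0, "z": 0, "roll": 0, "claw": 0.62}]}}

```text
clock: 21.92
eef_pos: [462.7, -18.2, 26.3]
tool_rot: [-3.142, -0.0, 1.588]
force: [-0.1, 0.4, -0.4]
width: 32.1
```

{"method": "send_rows", "body": {"rows": [{"x": 0, "y": 0, "z": 1, "roll": 0, "claw": 0.62}, {"x": 0, "y": 0, "z": 2.5, "roll": 0, "claw": 0.62}, {"x": 0, "y": 0, "z": 6, "roll": 0, "claw": 0.55}, {"x": 0, "y": 3, "z": 10, "roll": 0, "claw": 0.5}, {"x": 0, "y": 7, "z": 14, "roll": 0, "claw": 0.5}]}}

```text
clock: 22.33
eef_pos: [462.7, 34.0, 151.2]
tool_rot: [3.141, 0.001, 1.582]
force: [1.1, 1.2, -0.6]
width: 42.8
```

{"method": "send_rows", "body": {"rows": [{"x": 0, "y": 0, "z": 3, "roll": 0, "claw": 0.5}, {"x": 0, "y": 0, "z": 3, "roll": 0, "claw": 0.5}, {"x": 0, "y": 0, "z": 3, "roll": 0, "claw": 0.5}]}}

```text
clock: 22.58
eef_pos: [463.6, 36.6, 180.9]
tool_rot: [3.138, -0.001, 1.59]
force: [0.4, -0.4, -0.2]
width: 42.9
```

Run:
```python
from h import *
s=ctrl.read_state();print(s["clock"],s["eef_pos"].round(1),s["width"])
K=ctrl.get_calibration("wrist");p,d=ctrl.get_image("wrist");W=world("wrist",d,K)
fit("wrist","eraser_short",W,(18,45),1)
q,d=ctrl.get_image("side");W=world("side",d,ctrl.get_calibration("side"))
for n in("eraser_disc","eraser_tri","sharpener"):fit("side",n,W,(12,45))
cv2.imwrite("pics/fin.png",np.hstack([cv2.resize(p,(400,300)),cv2.resize(q,(400,300))]))
```

```text
22.5833 [463.6  36.6 180.9] 42.87255438463005
eraser_short [250. 224.] 0.96 c [462.2 -18.5] size [29.9 21.9] long-axis deg -89.5 ztop 22.5 458
eraser_disc [208. 332.] 0.6 c [585.1 336.1] size [35.4 35.3] long-axis deg -23.6 ztop 19.2 316
eraser_tri [287. 324.] 0.62 c [457.9 259.1] size [41.  34.3] long-axis deg -0.2 ztop 19.6 240
sharpener [247. 320.] 0.46 c [528.7 287.7] size [26.6 15.8] long-axis deg -36.6 ztop 18.1 122
```

View pics/fin.png

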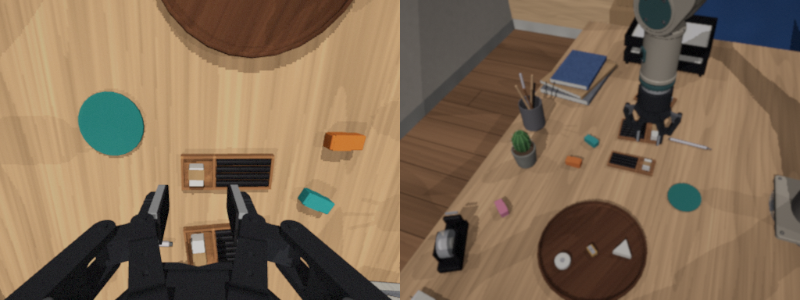

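All three erasers are in their boxes and the other tray items haven't moved, so I'm handing in.

```bash
python3 -c "
from cell import ctrl
print(ctrl.finish_job())"
```

```text
the job is handed in; nothing more can be done
None
```

I moved all three block erasers from the round tray into the empty eraser compartments: the longest in the widest box, the middle one in the middle box and the shortest in the narrowest. I handed the job in at about 23 s; it reports no verdict.

- **Placement:** After each release, the wrist camera showed the eraser lying flat in its compartment. Each was within about 4 mm of the compartment's centre, which includes a 3 mm shift toward the robot that I made on purpose so the fingers cleared the black sticks. Each was lined up with its box to within about 1°. The camera read the tops at about 22.5 mm where 24 mm was expected. It had read about the same amount low in the tray, so I put that down to the depth reading.
- **Left alone:** At the end, the round eraser, three-cornered eraser and sharpener measured within about 1 mm of where they started. I did not handle the orange, pink or turquoise look-alikes.
- **Forces:** The largest force shown after any move was about 6 N, while the gripper was closing on an eraser.
- **Disagreements:** The first two camera views put the boxes up to about 10 mm apart. I used close-up measurements for the placing instead, and those agreed to within about 2 mm.

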